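# Clamp a stone model in the crank-driven model vise

## Robot

A 6-joint arm with a two-finger parallel gripper is mounted at the origin on a cart in front of the work surface, level with it; the furniture and walls round the work are solid. World frame = base frame: x ahead of the robot, y to its left, z up, the work surface at z = 0. Lengths are in m, angles in rad, forces in N, time in s.
With the tool pointing down it reaches from about 0.4 to 0.825 m from the base axis. Payload 7 kg.
Tool frame: the origin (TCP) lies at the very end of the fingers, on their centre line; the grasp point (between the pads) lies 19 mm behind it; z points along the fingers, y is the line along which they close (so a half turn about z gives the same grasp; the last joint's range is limited). The gripper opens to 88 mm and grips with 3 to 60 N. Pads are 19 mm wide; open, the fingers measure 130 mm over their backs; the gripper's body (78 mm by 193 mm) begins 47 mm behind the grasp point.
Start: joints at [-0.862, 0.359, 0.012, 0, -1.224, -0.288], TCP at [0.276, -0.616, 0.227] pointing down, gripper open.
Joint ranges: [-3.07, 3.07], [-1.43, 2.12], [-1.02, 1.25], [-3.03, 1.67], [-3.05, -0], [-3.03, 3.03]. Speed limits (rad/s): [2.39, 2.39, 3.01, 3.14, 3.14, 3.14].

## Interface

Orientations are given as [roll, pitch, yaw] about the fixed x, y, z axes, in that order (R = Rz(yaw) Ry(pitch) Rx(roll)).
In Python, from station import arm gives the robot as it stands. The module is installed in compiled form; this text tells all that it offers.
- The arm moves only by the shell command python3 -m crank 'ROWS' [FORCE]. ROWS is JSON, a list of rows, each an object of numbers: "dx", "dy", "dz": the shift along the world's x, y, z in m; "twist": the turn about the world's z in degrees; "grip": the opening, from -1 (shut) to 1 (fully open). A call has exactly 5 rows; each row is the pose to reach, as a shift and turn from the pose commanded when the call began; what a row does not reach only later rows make up. A row lasts 1/12 s, in which the tool goes at most 41.7 mm and 7.16 degrees, less where a joint would pass 70% of its speed; a pose out of reach is approached as far as the arm can. A call with a gripper value outside its range is refused whole. The fingers move at their own pace and stop on an object; FORCE is the grip in N (left out, the last holds). Time passes only in rows, so rows that repeat a pose let the fingers close, or fill a call up. It gives the time, the measured TCP pose, the force, the opening and the grip force at its end, in the units of the state.
- arm.get_state(): the state, without advancing time (a new reading comes with each control period).
- arm.grab_frame(name): name is "side" or "top" or "wrist"; returns the picture (480x640x3 uint8, red, green, blue); there is no depth.
- arm.get_calibration(name): a dict with "fx", "fy", "cx", "cy" (pixels), "k1" (the pictures are not rectified: a ray, as slopes to the right and down, at radius r is drawn at 1 + k1 r^2 times it, then the intrinsics apply), "cam_to_world" (4x4, takes a point from camera to world coordinates); the wrist camera has in their place "tool_from_camera" (4x4, takes a point from camera to tool coordinates, whose origin is the TCP and whose axes are the flange's). Camera axes: x right, y down, z forward; pixel columns grow to the right and rows downward; lengths in m; the calibration is good to about 2 mm. A picture is of the moment at which its call begins: read the wrist's pose just before it. get_calibration takes no time and is no camera call.
- arm.job_done(): hands the job in; it is judged then, once.
The state is a dict: "t": time; "q": joint angles; "qd": joint speeds; "joint_efforts": joint torques, N m; "eef_pos": TCP position; "ee_rot": TCP orientation; "force": force on the tool from outside, world axes, zero at the start; "moment": the same for the moment, N m; "width": finger opening in m; "gripper_force": force on a finger pad.
Only numpy, scipy, OpenCV 4.12 (cv2) and the standard library are available. Lean on these libraries where they do the work, as an engineer would, in place of code of your own. Each camera call takes 0.05 s, during which the arm holds its last target. There are 200 camera calls.

## Task

Clamp the stone model in the blue model vise: take the loose crank from the steel tray, push it fully home on the vise's square shaft and turn it clockwise until the jaw holds the model firmly against the back stop. Feel the crank stiffen and stop there, for overtightening cracks the stone. Then lift the crank off and set it gently back in the tray, lying flat as it was, leaving the model clamped and the other things undisturbed.

Things in the scene. Friction and masses are not known exactly. Their poses are not given: they have to be found in the camera images.
- crank: Loose steel crank, 0.2 kg, flat in the tray, knob up. Origin: centre of the hub's underside, in the mouth of its socket. z up; x runs from hub along the arm. Hub 26x26 mm, 42 mm tall; in its underside a square socket 16x16 mm, 18 mm deep, sides along x and y (fits the shaft in four ways). Arm: bar 16 mm wide, 10 mm thick, along the underside to x = 67 mm.
- knob_mid (a point): Centre of the crank's red ball knob, 24 mm across: 55 mm along the crank's x from the hub's axis, 42 mm above its underside, on a stem 13 mm across. The knob spins freely about the stem.
- tray: Fixed shallow steel instrument tray, 164x269 mm, rim 20 mm high. Origin at the centre of its underside, z up; inner floor 2 mm higher; inner space 156 mm along its x and 262 mm along its y.
- vise: Fixed blue model vise. Origin on the worktop under the shaft's axis; x runs along the clamping line from the shaft to jaw, model and back stop. Base from x = -45 to 219 mm, 100 mm wide. Gear housing 70x70 mm round the shaft, its top 66 mm high. Bed 24 mm high; jaw and back stop reach 55 mm, so the turning crank passes above them.
- stop_face (a point): Middle of the rubber face of the back stop, the steel plate at the far end of the vise, in its nearest possible setting. The stop is set anew each time and locked: its true face lies 0 to 13 mm farther along the vise's x than this point.
- shaft_seat (a point): Foot of the square shaft, on its axis, on its round shoulder (38 mm across, 70 mm high, turning with it), where the underside of the seated crank comes to lie. x and y along the flats, z up, turning with it. The shaft is 14x14 mm and stands 16 mm above this point; its top 3 mm taper by 1.6 mm a side. Clockwise from above closes the jaw.
- shaft (a joint): Turn of the shaft, rad; grows clockwise from above; starts at 0 to 0.5, its range ends at 3.5. Jaw closes 16 mm per rad, and grips the model at about 2.2 to 3.3. Stays where left. Running free it takes 0.36 N m: 6.5 N on the knob. Each newton on the model adds 0.29 N there: well held at 3 to 3.5 N more (5 to 20 N on the model are right), cracked at 7 N more. The sprung pad builds this up over about 0.3 rad.
- jaw_pad: Black rubber-faced pad plate on springs at the front of the moving steel jaw, 80 mm wide, 28 mm tall. Axes as the vise's; the origin moves with it along the vise's x and is not on the pad: the rubber face is at own x = 78 mm.
- stone_model: Loose yellow stone model of a dental arch, 59x72x26 mm (x, y, z), base 15 mm high, 0.14 kg. Origin: centre of its underside, z up. It lies on the bed between jaw pad and back stop, and is pushed along to the stop as the jaw closes.
- separator_jar: Bystander: jar with a blue cap, 54x54x62 mm. Origin at the centre of its underside.
- green_model: Bystander: green stone model, 52x68x23 mm. Origin at the centre of its underside.
- marker_pen: Bystander: green and white pen, 135 mm long, near the front edge. Origin at the centre of its underside.
Mind the look-alikes: they are no part of the job. Leave any green look-alike of the crank alone.

How it is judged:
On the way, in this order (a step that is already met when the one before it is completed fails the run):
1. the crank is fully home on the square shaft (horizontal distance between crank and shaft_seat below 0.003 m and z of crank in the frame of shaft_seat below 0.004 m and angle between crank's own z axis and vertical below 0.12 rad), for 0.2 s.
2. the crank, still on the shaft, has closed the jaw on the model with at least 5 N (horizontal distance between crank and shaft_seat below 0.003 m and z of crank in the frame of shaft_seat below 0.006 m and contact force between jaw_pad and stone_model above 5 N), for 0.2 s.
At the end, for the whole second after the job is handed in: The model stands on the bed of the vise (tilted less than 0.15 rad), held by the jaw pad with 5 to 20 N; the crank lies flat on the tray's floor (within 8 mm of the tray's base height, tilt under 0.06 rad, origin inside the rim), released and at rest (contact force between jaw_pad and stone_model between 5 and 20 N and x of stone_model in the frame of vise between 0.12 and 0.175 m and z of stone_model in the frame of vise below 0.032 m and angle between stone_model's own z axis and vertical below 0.15 rad and x of crank in the frame of tray between -0.08 and 0.08 m and y of crank in the frame of tray between -0.13 and 0.13 m and z of crank in the frame of tray below 0.008 m and angle between crank's own z axis and vertical below 0.06 rad and linear speed of crank below 0.02 m/s and linear speed of stone_model below 0.01 m/s); the robot touches nothing.
It fails at once if the jaw pressed the model with more than 25 N (contact force between jaw_pad and stone_model above 25 N).
It fails at once if the crank hit the tray with more than 45 N (contact force between crank and tray above 45 N).
It fails at once if the robot pushed the jaw pad itself (contact force between the arm and jaw_pad above 5 N).
It fails at once if the jar, the green model or the pen was moved more than 2 cm (distance of any of separator_jar, green_model, marker_pen from where it was at the start of the episode above 0.02 m).
It also fails if it takes over 72 s, if anything falls off the work surface, if the arm or the gripper's body presses on something with over 40 N, if the wrist force passes 120 N, or if a joint passes its speed limit or range.

## Working session

There is one attempt and no reset: what is moved stays moved. The work goes in short steps, Python scripts to look and compute and a shell command to move; the robot and the scene stay as the last step left them, time stands still between calls to the robot, and variables do not carry over. Pictures are saved under pics/ and viewed, at most 11 in all, crops included, and the job is handed in when it is done.

```bash
mkdir -p pics; cat > h.py <<'E'
import numpy as np, cv2
from station import arm
from scipy.spatial.transform import Rotation as R
def cam(name):
    c=arm.get_calibration(name)
    if 'cam_to_world' in c: return c,np.array(c['cam_to_world'])
    s=arm.get_state(); T=np.eye(4); T[:3,:3]=R.from_euler('xyz',s['ee_rot']).as_matrix(); T[:3,3]=s['eef_pos']
    return c,T@np.array(c['tool_from_camera'])
def pix2w(c,T,u,v,z):
    x,y=(u-c['cx'])/c['fx'],(v-c['cy'])/c['fy']
    rd=np.hypot(x,y); r=rd
    for _ in range(30): r=rd/(1+c['k1']*r*r)
    s=r/rd if rd>0 else 1
    d=T[:3,:3]@np.array([x*s,y*s,1]); o=T[:3,3]
    return o+d*(z-o[2])/d[2]
def w2pix(c,T,p):
    q=np.linalg.inv(T)@np.append(p,1); x,y=q[:2]/q[2]; k=1+c['k1']*(x*x+y*y)
    return np.array([c['cx']+c['fx']*x*k,c['cy']+c['fy']*y*k])
def shot(name,fn):
    c,T=cam(name); im=arm.grab_frame(name); cv2.imwrite('pics/'+fn,np.ascontiguousarray(im[:,:,::-1])); return c,T,im
E
python3 - <<'E'
from h import *
for n in ('top','side'):
    c,T,im=shot(n,n+'1.png'); print(n,c['fx'],c['k1'],T.round(3).tolist())
s=arm.get_state(); print(s['t'],s['ee_rot'],s['width'],s['force'])
c=arm.get_calibration('wrist');print(np.round(c['tool_from_camera'],3).tolist(),c['fx'])
E
```

```text
top 470.6031657599945 -0.002829696432699465 [[-0.025, -0.994, 0.105, 0.426], [-1.0, 0.027, 0.017, 0.251], [-0.02, -0.105, -0.994, 0.976], [0.0, 0.0, 0.0, 1.0]]
side 500.2582687874305 0.004680131250405157 [[-1.0, -0.006, -0.021, 0.537], [0.014, 0.56, -0.828, 1.201], [0.017, -0.828, -0.56, 0.701], [0.0, 0.0, 0.0, 1.0]]
0.1 [ 3.14011938e+00 -1.77628589e-04 -2.72091608e+00] 0.08765669596576602 [-0.42222884  0.85248694  0.20156491]
[[0.0, -0.968, -0.249, 0.067], [1.0, 0.0, -0.0, -0.001], [0.0, -0.249, 0.968, -0.159], [0.0, 0.0, 0.0, 1.0]] 383.7324800989071
```

View pics/top1.png

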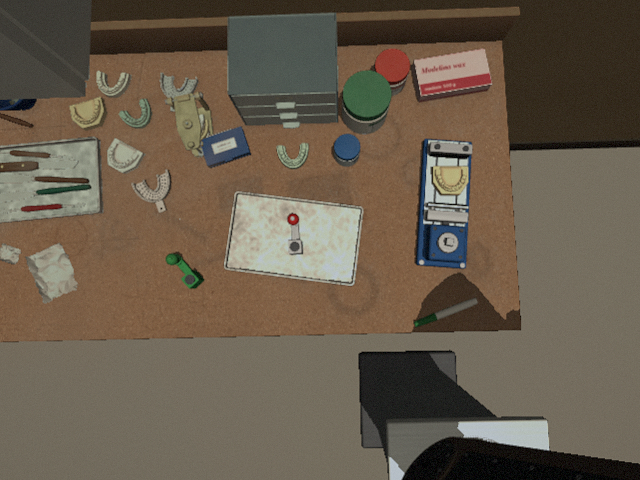

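View pics/side1.png

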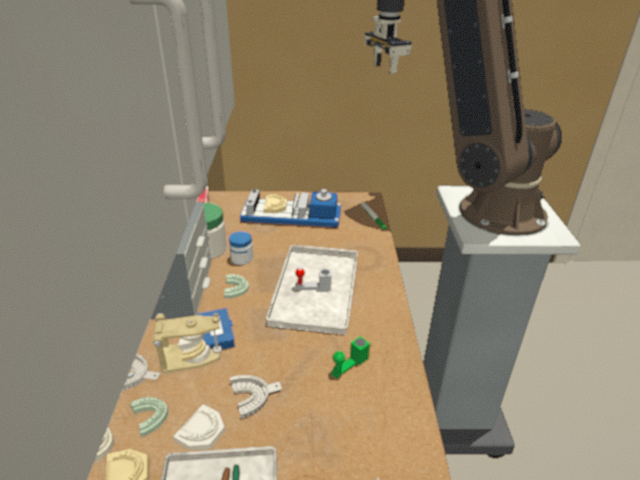

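The top view shows the crank (knob at 293,219; hub top about 295,246), the shaft at about (448,241) and the vise pointing up the image. The side view agrees.

```bash
python3 - <<'E'
from h import *
c,T=cam('top'); P=lambda u,v,z:print(u,v,pix2w(c,T,u,v,z).round(4))
im=cv2.imread('pics/top1.png').astype(int)
m=(im[:,:,2]>120)&(im[:,:,1]<70)&(im[:,:,0]<70); m[:200]=0;m[240:]=0;m[:,:270]=0;m[:,310:]=0
v,u=np.nonzero(m);print(len(u)); P(u.mean(),v.mean(),.044)
P(295,246,.044);P(448,241,.08)
for q in [(416,265),(466,268),(425,140),(472,141)]:P(*q,.02)
for q in [(236,193),(362,207),(354,284),(226,269)]:P(*q,.02)
b=cv2.imread('pics/top1.png');a=cv2.resize(b[130:280,400:490],None,fx=4,fy=4,interpolation=2);d=cv2.resize(b[190:290,225:365],None,fx=4,fy=4,interpolation=2)[:,:420]
o=np.zeros((600,780,3),np.uint8);o[:,:360]=a;o[:400,360:780]=d;cv2.imwrite('pics/c.png',o)
E
```

```text
45
293.0888888888889 219.46666666666667 [0.5576 0.3357 0.044 ]
295 246 [0.5043 0.3328 0.044 ]
448 241 [0.5031 0.0381 0.08  ]
416 265 [0.4613 0.0907 0.02  ]
466 268 [ 0.4527 -0.0095  0.02  ]
425 140 [0.7201 0.0605 0.02  ]
472 141 [ 0.7151 -0.0364  0.02  ]
236 193 [0.6195 0.4552 0.02  ]
362 207 [0.5829 0.1958 0.02  ]
354 284 [0.4263 0.217  0.02  ]
226 269 [0.463  0.4763 0.02  ]
```

View pics/c.png

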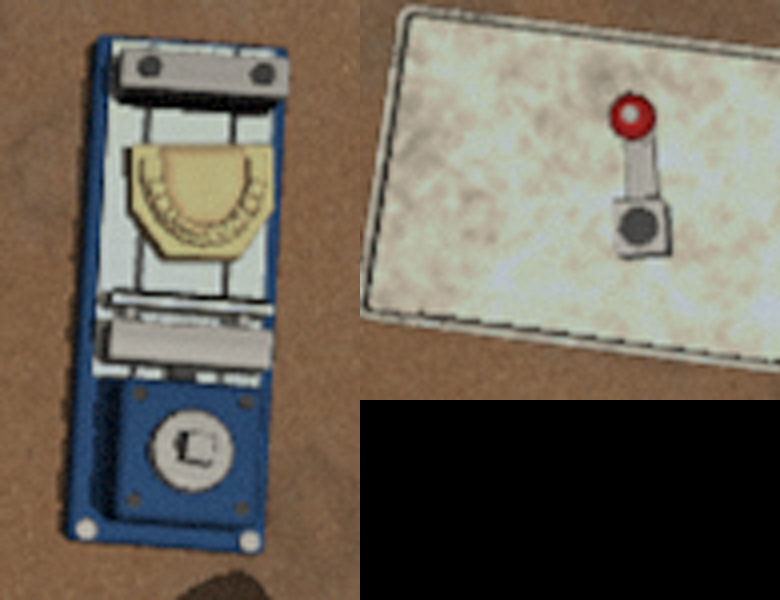

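The close crop shows the hub centre at (294.5,246.7), the shoulder centre at (448,242.5), and the vise with a yaw of about -6.6°. I'm moving above the crank.

```bash
python3 -m crank '[{"dx":0.012,"dy":0.038,"twist":-4,"grip":1},{"dx":0.024,"dy":0.076,"twist":-8,"grip":1},{"dx":0.036,"dy":0.114,"twist":-12,"grip":1},{"dx":0.048,"dy":0.152,"twist":-16,"grip":1},{"dx":0.06,"dy":0.19,"twist":-21,"grip":1}]' 20
python3 -m crank '[{"dx":0.012,"dy":0.038,"grip":1},{"dx":0.024,"dy":0.076,"grip":1},{"dx":0.036,"dy":0.114,"grip":1},{"dx":0.048,"dy":0.152,"grip":1},{"dx":0.06,"dy":0.19,"grip":1}]'
python3 -m crank '[{"dx":0.012,"dy":0.038,"grip":1},{"dx":0.024,"dy":0.076,"grip":1},{"dx":0.036,"dy":0.114,"grip":1},{"dx":0.048,"dy":0.152,"grip":1},{"dx":0.06,"dy":0.19,"grip":1}]'
python3 -m crank '[{"dx":0.01,"dy":0.038,"grip":1},{"dx":0.02,"dy":0.076,"grip":1},{"dx":0.03,"dy":0.114,"grip":1},{"dx":0.04,"dy":0.152,"grip":1},{"dx":0.048,"dy":0.19,"grip":1}]'
python3 -m crank '[{"dy":0.038,"dz":-0.015,"grip":1},{"dy":0.076,"dz":-0.03,"grip":1},{"dy":0.114,"dz":-0.045,"grip":1},{"dy":0.152,"dz":-0.06,"grip":1},{"dy":0.189,"dz":-0.067,"grip":1}]'
python3 - <<'E'
from h import *
c,T,im=shot('wrist','w1.png'); s=arm.get_state();print(s['t'],s['q'],s['eef_pos'],s['ee_rot'])
for p in [(.5043,.333,.044),(.5576,.3357,.044)]:print(w2pix(c,T,p))
E
```

```text
0.15 [-8.61909485e-01  3.59196896e-01  1.12546820e-02 -2.36754922e-04
 -1.22410243e+00 -2.88133774e-01] [ 0.27553599 -0.61578841  0.22585123] [ 3.14033254e+00 -1.41335557e-04 -2.72092008e+00]
[849.10432097 615.81234526]
[824.41626782 639.88614356]invalid input at $[0]: expected keys dx, dy, dz, twist, grip
invalid input at $[0]: expected keys dx, dy, dz, twist, grip
invalid input at $[0]: expected keys dx, dy, dz, twist, grip
invalid input at $[0]: expected keys dx, dy, dz, twist, grip
invalid input at $[0]: expected keys dx, dy, dz, twist, grip
```

View pics/w1.png

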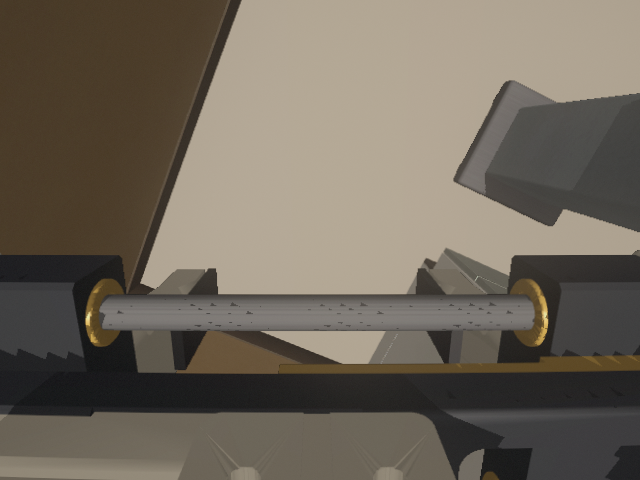

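All five keys are required in every row, so nothing moved. The wrist picture shows a gripper rod across row 310 and a clear view above it, which is tool +x. I'll stop with the TCP past the hub in x so the hub is visible.

```bash
python3 -m crank '[{"dx":0.012,"dy":0.038,"dz":0,"twist":-4,"grip":1},{"dx":0.024,"dy":0.076,"dz":0,"twist":-8,"grip":1},{"dx":0.036,"dy":0.114,"dz":0,"twist":-12,"grip":1},{"dx":0.048,"dy":0.152,"dz":0,"twist":-16,"grip":1},{"dx":0.06,"dy":0.19,"dz":0,"twist":-21,"grip":1}]' 20
python3 -m crank '[{"dx":0.012,"dy":0.038,"dz":0,"twist":0,"grip":1},{"dx":0.024,"dy":0.076,"dz":0,"twist":0,"grip":1},{"dx":0.036,"dy":0.114,"dz":0,"twist":0,"grip":1},{"dx":0.048,"dy":0.152,"dz":0,"twist":0,"grip":1},{"dx":0.06,"dy":0.19,"dz":0,"twist":0,"grip":1}]'
python3 -m crank '[{"dx":0.014,"dy":0.038,"dz":0,"twist":0,"grip":1},{"dx":0.028,"dy":0.076,"dz":0,"twist":0,"grip":1},{"dx":0.042,"dy":0.114,"dz":0,"twist":0,"grip":1},{"dx":0.056,"dy":0.152,"dz":0,"twist":0,"grip":1},{"dx":0.07,"dy":0.19,"dz":0,"twist":0,"grip":1}]'
python3 -m crank '[{"dx":0.014,"dy":0.038,"dz":0,"twist":0,"grip":1},{"dx":0.028,"dy":0.076,"dz":0,"twist":0,"grip":1},{"dx":0.042,"dy":0.114,"dz":0,"twist":0,"grip":1},{"dx":0.056,"dy":0.152,"dz":0,"twist":0,"grip":1},{"dx":0.07,"dy":0.19,"dz":0,"twist":0,"grip":1}]'
python3 -m crank '[{"dx":0.005,"dy":0.038,"dz":-0.015,"twist":0,"grip":1},{"dx":0.01,"dy":0.076,"dz":-0.03,"twist":0,"grip":1},{"dx":0.015,"dy":0.114,"dz":-0.045,"twist":0,"grip":1},{"dx":0.02,"dy":0.152,"dz":-0.06,"twist":0,"grip":1},{"dx":0.025,"dy":0.189,"dz":-0.067,"twist":0,"grip":1}]'
python3 - <<'E'
from h import *
arm.grab_frame('wrist');arm.grab_frame('wrist')
c,T,im=shot('wrist','w2.png'); s=arm.get_state();print(s['t'],s['q'],s['eef_pos'],s['ee_rot'],s['force'])
for p in [(.5043,.333,.044),(.5576,.3357,.044)]:print(w2pix(c,T,p))
E
```

```text
t: 0.57
eef_pos: [0.3356, -0.4244, 0.2262]
ee_rot: [3.141, -0.0, -3.091]
force: [0.6, 0.4, 0.2]
width: 0.0876
gripper_force: 0.0
t: 0.98
eef_pos: [0.3956, -0.2343, 0.2266]
ee_rot: [3.142, 0.0, -3.088]
force: [1.3, -0.2, -0.6]
width: 0.0877
gripper_force: 0.0
t: 1.4
eef_pos: [0.4657, -0.044, 0.2268]
ee_rot: [3.141, 0.001, -3.087]
force: [0.1, -0.8, -0.1]
width: 0.088
gripper_force: 0.0
t: 1.82
eef_pos: [0.5358, 0.146, 0.2266]
ee_rot: [3.141, -0.0, -3.087]
force: [1.8, 0.4, 1.3]
width: 0.0878
gripper_force: 0.0
t: 2.23
eef_pos: [0.5597, 0.3343, 0.157]
ee_rot: [-3.14, -0.003, -3.087]
force: [0.6, -0.7, 1.2]
width: 0.0877
gripper_force: 0.0
2.3833 [ 8.37227771e-01  3.72457941e-01 -1.31390813e-01 -1.77691231e-04
 -1.07021752e+00 -2.35102574e+00] [0.55998038 0.3348745  0.15725701] [-3.13940303e+00 -2.43358658e-03 -3.08468249e+00] [-0.26809036 -1.41180801 -0.9345022 ]
[316.40174376 149.11587706]
[315.88051307 224.22308914]
```

View pics/w2.png

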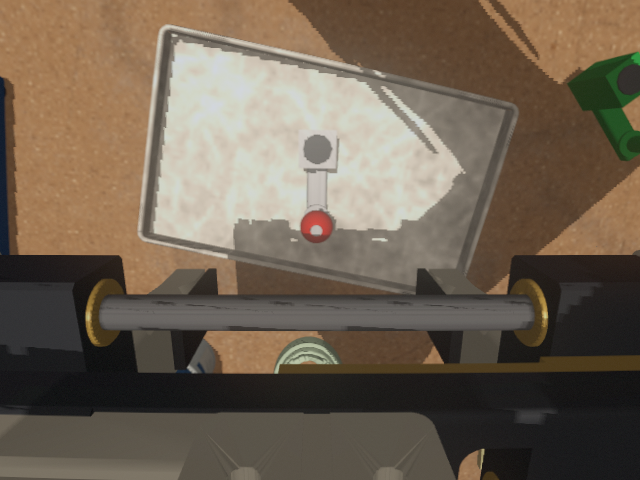

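The wrist view shows the hub top at (317.5,149) and the knob at (316,226), within 2 px of the predictions. The crank is aligned with the tool.

```bash
python3 - <<'E'
from h import *
c,T=cam('wrist'); h=pix2w(c,T,317.5,149,.044);k=pix2w(c,T,316,226,.044);s=arm.get_state()
d=k-h;print(h,k,np.linalg.norm(d),np.degrees(np.arctan2(d[1],d[0])),np.degrees(s['ee_rot'][2]))
print('move',h-s['eef_pos'])
c,T=cam('top');print(pix2w(c,T,448,242.5,.07),pix2w(c,T,294.5,246.7,.044))
E
```

```text
[0.50399067 0.33165278 0.044     ] [0.5589141  0.33373139 0.044     ] 0.054962747997107854 2.1673596008944247 -176.73928786169446
move [-0.05598971 -0.00322172 -0.11325701]
[0.5010857  0.03584936 0.07      ] [0.50288697 0.33378213 0.044     ]
```

```bash
python3 -m crank '[{"dx":-0.02,"dy":-0.001,"dz":-0.02,"twist":-1,"grip":1},{"dx":-0.04,"dy":-0.002,"dz":-0.04,"twist":-1,"grip":1},{"dx":-0.056,"dy":-0.002,"dz":-0.07,"twist":-1,"grip":1},{"dx":-0.056,"dy":-0.002,"dz":-0.1,"twist":-1,"grip":1},{"dx":-0.056,"dy":-0.002,"dz":-0.115,"twist":-1,"grip":1}]' 20
python3 -m crank '[{"dx":0,"dy":0,"dz":-0.01,"twist":0,"grip":1},{"dx":0,"dy":0,"dz":-0.02,"twist":0,"grip":1},{"dx":0,"dy":0,"dz":-0.028,"twist":0,"grip":1},{"dx":0,"dy":0,"dz":-0.028,"twist":0,"grip":0.2},{"dx":0,"dy":0,"dz":-0.028,"twist":0,"grip":-1}]' 20
python3 -m crank '[{"dx":0,"dy":0,"dz":0,"twist":0,"grip":-1},{"dx":0,"dy":0,"dz":0,"twist":0,"grip":-1},{"dx":0,"dy":0,"dz":0,"twist":0,"grip":-1},{"dx":0,"dy":0,"dz":0,"twist":0,"grip":-1},{"dx":0,"dy":0,"dz":0,"twist":0,"grip":-1}]' 35
python3 -m crank '[{"dx":0,"dy":0,"dz":0,"twist":0,"grip":-1},{"dx":0,"dy":0,"dz":0,"twist":0,"grip":-1},{"dx":0,"dy":0,"dz":0.005,"twist":0,"grip":-1},{"dx":0,"dy":0,"dz":0.01,"twist":0,"grip":-1},{"dx":0,"dy":0,"dz":0.02,"twist":0,"grip":-1}]' 35
```

```text
t: 2.8
eef_pos: [0.5026, 0.3288, 0.0423]
ee_rot: [-3.14, -0.002, -3.105]
force: [0.2, -0.2, -0.6]
width: 0.0876
gripper_force: 0.0
t: 3.22
eef_pos: [0.5051, 0.3309, 0.0169]
ee_rot: [3.141, 0.0, -3.105]
force: [-0.4, 0.9, -0.9]
width: 0.0791
gripper_force: 0.0
t: 3.63
eef_pos: [0.5048, 0.3311, 0.0169]
ee_rot: [3.141, 0.0, -3.105]
force: [-0.2, -0.2, 0.3]
width: 0.0466
gripper_force: 0.0
t: 4.05
eef_pos: [0.504, 0.3302, 0.0361]
ee_rot: [-3.14, -0.002, -3.105]
force: [0.4, 0.2, -2.6]
width: 0.0258
gripper_force: 34.9
```

```bash
python3 -m crank '[{"dx":0,"dy":0,"dz":0.03,"twist":0,"grip":-1},{"dx":0,"dy":0,"dz":0.065,"twist":0,"grip":-1},{"dx":0,"dy":-0.015,"dz":0.1,"twist":0,"grip":-1},{"dx":0.012,"dy":-0.04,"dz":0.13,"twist":0,"grip":-1},{"dx":0.025,"dy":-0.075,"dz":0.14,"twist":0,"grip":-1}]' 35
python3 -m crank '[{"dx":0.01,"dy":-0.038,"dz":0,"twist":0,"grip":-1},{"dx":0.02,"dy":-0.076,"dz":0,"twist":0,"grip":-1},{"dx":0.03,"dy":-0.114,"dz":0,"twist":0,"grip":-1},{"dx":0.035,"dy":-0.152,"dz":0,"twist":0,"grip":-1},{"dx":0.04,"dy":-0.185,"dz":0,"twist":0,"grip":-1}]' 35
python3 -m crank '[{"dx":0.002,"dy":-0.02,"dz":-0.003,"twist":0,"grip":-1},{"dx":0.004,"dy":-0.035,"dz":-0.006,"twist":0,"grip":-1},{"dx":0.004,"dy":-0.035,"dz":-0.006,"twist":0,"grip":-1},{"dx":0.004,"dy":-0.035,"dz":-0.006,"twist":0,"grip":-1},{"dx":0.004,"dy":-0.035,"dz":-0.006,"twist":0,"grip":-1}]' 35
python3 - <<'E'
from h import *
c,T,im=shot('wrist','w3.png'); s=arm.get_state();print(s['eef_pos'],s['ee_rot'],s['force'],s['q'])
p=w2pix(c,T,(.501,.036,.07));print(p)
c2,T2,im2=shot('side','s3.png')
u=w2pix(c2,T2,s['eef_pos']);print(u)
a,b=int(p[0]),int(p[1]);L=cv2.resize(cv2.imread('pics/w3.png')[max(b-55,0):max(b-55,0)+110,a-50:a+50],None,fx=4,fy=4,interpolation=2)
i,j=int(u[0]),int(u[1]);Q=cv2.resize(cv2.imread('pics/s3.png')[j-55:j+55,i-50:i+50],None,fx=4,fy=4,interpolation=2)
print(a-50,max(b-55,0),i-50,j-55)
cv2.imwrite('pics/c3.png',np.hstack([L,Q]))
E
```

```text
t: 4.47
eef_pos: [0.5316, 0.2579, 0.183]
ee_rot: [3.137, 0.007, -3.101]
force: [2.5, 0.5, -0.8]
width: 0.0256
gripper_force: 34.9
t: 4.88
eef_pos: [0.5695, 0.0686, 0.1776]
ee_rot: [3.141, 0.0, -3.105]
force: [1.2, 1.2, -2.5]
width: 0.0258
gripper_force: 34.9
t: 5.3
eef_pos: [0.5737, 0.0362, 0.1712]
ee_rot: [3.141, 0.001, -3.105]
force: [-0.4, 0.3, -2.0]
width: 0.0259
gripper_force: 34.9
[0.57374647 0.03654828 0.17109691] [ 3.14128387e+00  5.75983955e-04 -3.10426403e+00] [ 0.62266292  0.40272093 -2.34477951] [ 4.03696620e-01  2.37807652e-01 -2.92067893e-01 -9.50187168e-05
 -1.04027241e+00 -1.93711618e+00]
[320.98850184 123.2810243 ]
[295.58228898 159.47453051]
270 68 245 104
```

View pics/c3.png

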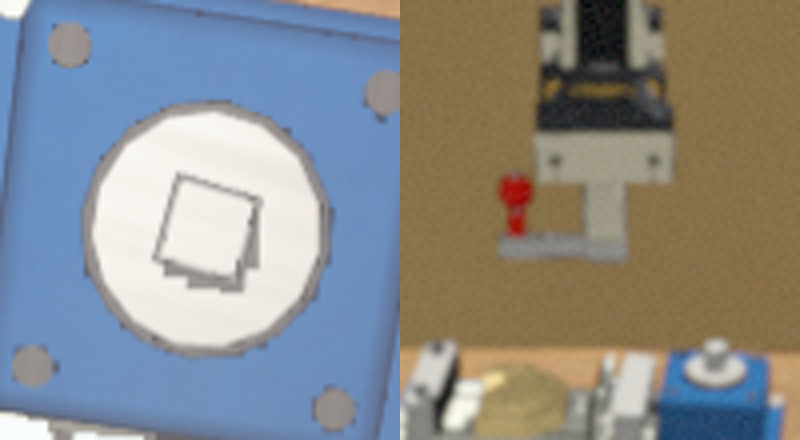

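The left crop shows the shaft square, corners about (178,175), (260,200), (238,277) and (157,258), and the shoulder centre at (208,228). On the right the crank hangs level in the grip.

```bash
python3 - <<'E'
from h import *
c,T=cam('wrist');s=arm.get_state()
q=[pix2w(c,T,270+a/4,68+b/4,.086) for a,b in [(178,175),(260,200),(238,277),(157,258)]]
for i in range(4):
    d=q[(i+1)%4]-q[i];print(np.linalg.norm(d[:2]).round(4),np.degrees(np.arctan2(d[1],d[0]))%90)
m=np.mean(q,0);print('top',m,'shoulder',pix2w(c,T,270+208/4,68+228/4,.07))
b=[pix2w(c,T,270+a/4,68+e/4,.066) for a,e in[(70,45),(385,92),(335,408),(33,366)]]
print('screws',np.mean(b,0),np.degrees(np.arctan2(*(b[3]-b[0])[1::-1])),np.degrees(np.arctan2(*(b[2]-b[1])[1::-1])))
print(s['eef_pos'],np.degrees(s['ee_rot'][2]))
c2,T2=cam('side');e=s['eef_pos']
# underside of crank in side view: hub bottom mid pix (605,260) in crop
for off in(.01,.013,.016,.019,.022): print(off,(w2pix(c2,T2,e+np.array([0,.013,-off]))-[245,104])*4+[400,0])
E
```

```text
0.013 75.85693713105121
0.0119 76.25794657286691
0.0128 79.32279689354768
0.0127 77.35119316170002
top [0.50235555 0.03700669 0.086     ] shoulder [0.50207528 0.03718152 0.07      ]
screws [0.50253472 0.03688619 0.066     ] -5.789237442213475 -5.60017258523211
[0.57375392 0.03674288 0.17102056] -177.83548795455613
0.01 [601.9361766  245.57130548]
0.013 [601.9894119 249.9503345]
0.016 [602.04250039 254.31763413]
0.019 [602.09544266 258.673252  ]
0.022 [602.14823933 263.01723551]
```

```bash
python3 -m crank '[{"dx":-0.02,"dy":0,"dz":0,"twist":-5,"grip":-1},{"dx":-0.045,"dy":0,"dz":-0.01,"twist":-10,"grip":-1},{"dx":-0.071,"dy":0,"dz":-0.03,"twist":-15,"grip":-1},{"dx":-0.071,"dy":0,"dz":-0.05,"twist":-15,"grip":-1},{"dx":-0.071,"dy":0,"dz":-0.059,"twist":-15,"grip":-1}]' 35
python3 -m crank '[{"dx":0,"dy":0,"dz":0,"twist":0,"grip":-1},{"dx":0,"dy":0,"dz":-0.002,"twist":0,"grip":-1},{"dx":0,"dy":0,"dz":-0.004,"twist":0,"grip":-1},{"dx":0,"dy":0,"dz":-0.006,"twist":0,"grip":-1},{"dx":0,"dy":0,"dz":-0.008,"twist":0,"grip":-1}]' 35
```

```text
t: 5.82
eef_pos: [0.5007, 0.0364, 0.1103]
ee_rot: [-3.141, -0.001, 2.918]
force: [-0.6, -0.7, -2.8]
width: 0.0258
gripper_force: 34.9
t: 6.23
eef_pos: [0.5034, 0.0361, 0.1039]
ee_rot: [3.141, 0.001, 2.917]
force: [-0.4, -0.1, -1.9]
width: 0.0258
gripper_force: 34.9
```

```bash
python3 -m crank '[{"dx":0,"dy":0.0005,"dz":-0.001,"twist":0,"grip":-1},{"dx":0,"dy":0.0005,"dz":-0.002,"twist":0,"grip":-1},{"dx":0,"dy":0.0005,"dz":-0.003,"twist":0,"grip":-1},{"dx":0,"dy":0.0005,"dz":-0.004,"twist":0,"grip":-1},{"dx":0,"dy":0.0005,"dz":-0.005,"twist":0,"grip":-1}]' 35
python3 -m crank '[{"dx":0,"dy":0,"dz":-0.001,"twist":0,"grip":-1},{"dx":0,"dy":0,"dz":-0.002,"twist":0,"grip":-1},{"dx":0,"dy":0,"dz":-0.003,"twist":0,"grip":-1},{"dx":0,"dy":0,"dz":-0.004,"twist":0,"grip":-1},{"dx":0,"dy":0,"dz":-0.005,"twist":0,"grip":-1}]' 35
```

```text
t: 6.65
eef_pos: [0.5028, 0.0364, 0.0985]
ee_rot: [3.142, 0.0, 2.917]
force: [0.2, 0.6, -2.3]
width: 0.0259
gripper_force: 34.9
t: 7.07
eef_pos: [0.5027, 0.0364, 0.0935]
ee_rot: [3.142, 0.0, 2.917]
force: [-0.6, -0.2, -1.7]
width: 0.0254
gripper_force: 34.9
```

```bash
python3 -m crank '[{"dx":0,"dy":0,"dz":-0.001,"twist":0,"grip":-1},{"dx":0,"dy":0,"dz":-0.002,"twist":0,"grip":-1},{"dx":0,"dy":0,"dz":-0.003,"twist":0,"grip":-1},{"dx":0,"dy":0,"dz":-0.003,"twist":0,"grip":-1},{"dx":0,"dy":0,"dz":-0.003,"twist":0,"grip":-1}]' 35
python3 -m crank '[{"dx":0,"dy":0,"dz":-0.0005,"twist":0,"grip":-1},{"dx":0,"dy":0,"dz":-0.001,"twist":0,"grip":-1},{"dx":0,"dy":0,"dz":-0.0015,"twist":0,"grip":-1},{"dx":0,"dy":0,"dz":-0.0015,"twist":0,"grip":-1},{"dx":0,"dy":0,"dz":-0.0015,"twist":0,"grip":-1}]' 35
```

```text
t: 7.48
eef_pos: [0.5027, 0.0364, 0.0905]
ee_rot: [-3.141, -0.0, 2.917]
force: [0.1, -0.6, -2.5]
width: 0.0256
gripper_force: 34.9
t: 7.9
eef_pos: [0.5028, 0.0364, 0.0892]
ee_rot: [3.141, 0.0, 2.917]
force: [-1.0, -0.5, 0.1]
width: 0.0261
gripper_force: 34.9
```

```bash
python3 -m crank '[{"dx":0,"dy":0,"dz":-0.0005,"twist":0,"grip":-1},{"dx":0,"dy":0,"dz":-0.001,"twist":0,"grip":-1},{"dx":0,"dy":0,"dz":-0.001,"twist":0,"grip":-1},{"dx":0,"dy":0,"dz":-0.001,"twist":0,"grip":-1},{"dx":0,"dy":0,"dz":-0.001,"twist":0,"grip":-1}]' 35
python3 -m crank '[{"dx":0,"dy":0,"dz":-0.0005,"twist":0,"grip":-1},{"dx":0,"dy":0,"dz":-0.001,"twist":0,"grip":-1},{"dx":0,"dy":0,"dz":-0.001,"twist":0,"grip":-1},{"dx":0,"dy":0,"dz":-0.001,"twist":0,"grip":-1},{"dx":0,"dy":0,"dz":-0.001,"twist":0,"grip":-1}]' 35
python3 -c "
from h import *;s=arm.get_state();print(s['eef_pos'],s['force'],s['moment'])"
```

```text
t: 8.32
eef_pos: [0.5028, 0.0364, 0.089]
ee_rot: [3.141, 0.001, 2.917]
force: [-5.5, 0.2, 10.3]
width: 0.0258
gripper_force: 34.9
t: 8.73
eef_pos: [0.5028, 0.0364, 0.0889]
ee_rot: [3.141, 0.001, 2.917]
force: [-9.4, 1.8, 19.7]
width: 0.0256
gripper_force: 34.9
[0.50284298 0.03639223 0.08893025] [-9.41929608  1.78233397 19.67714269] [ 0.35292931  3.27226261 -0.0040886 ]
```

```bash
python3 -m crank '[{"dx":0,"dy":0,"dz":0.0015,"twist":0,"grip":-1},{"dx":0,"dy":0,"dz":0.002,"twist":0,"grip":0.2},{"dx":0,"dy":0,"dz":0.002,"twist":0,"grip":0.2},{"dx":0,"dy":0,"dz":0.002,"twist":0,"grip":0.2},{"dx":0,"dy":0,"dz":0.002,"twist":0,"grip":0.2}]' 20
python3 -m crank '[{"dx":0,"dy":0,"dz":0.004,"twist":0,"grip":0.2},{"dx":0.01,"dy":-0.0023,"dz":0.004,"twist":0,"grip":0.2},{"dx":0.025,"dy":-0.0057,"dz":0.004,"twist":0,"grip":0.2},{"dx":0.04,"dy":-0.0091,"dz":0.004,"twist":0,"grip":0.2},{"dx":0.0535,"dy":-0.0122,"dz":0.004,"twist":0,"grip":0.2}]' 20
python3 - <<'E'
from h import *
s=arm.get_state();print(s['force'],s['eef_pos'],s['q'])
c2,T2,im2=shot('side','s4.png')
u=w2pix(c2,T2,(.53,.03,.09)).astype(int);i,j=u
cv2.imwrite('pics/c4.png',cv2.resize(cv2.imread('pics/s4.png')[j-60:j+40,i-60:i+60],None,fx=5,fy=5,interpolation=2))
E
```

```text
t: 9.15
eef_pos: [0.5027, 0.0364, 0.0889]
ee_rot: [-3.141, -0.0, 2.917]
force: [-0.5, -0.2, -0.2]
width: 0.0469
gripper_force: 0.0
t: 9.57
eef_pos: [0.5578, 0.024, 0.0933]
ee_rot: [3.141, 0.001, 2.917]
force: [0.6, 0.9, 0.2]
width: 0.0526
gripper_force: 0.0
[0.62834429 0.87409168 0.17532327] [0.55775227 0.02402311 0.09329082] [ 3.93920902e-01  2.92646072e-01 -4.21187326e-01  3.10916605e-04
 -8.56310087e-01 -2.18945393e+00]
```

View pics/c4.png

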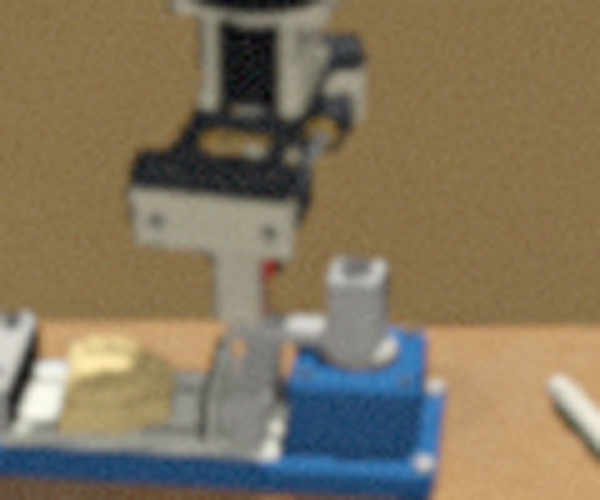

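The crank sits upright on the shoulder at (358,300), and the fingers are around the knob at (268,268). I'm closing on the knob and working out the circle offsets.

```bash
python3 -m crank '[{"dx":-0.0005,"dy":0,"dz":0,"twist":0,"grip":-1},{"dx":-0.0005,"dy":0,"dz":0,"twist":0,"grip":-1},{"dx":-0.0005,"dy":0,"dz":0,"twist":0,"grip":-1},{"dx":-0.0005,"dy":0,"dz":0,"twist":0,"grip":-1},{"dx":-0.0005,"dy":0,"dz":0,"twist":0,"grip":-1}]' 30
python3 - <<'E'
from h import *
s=arm.get_state();print(s['force'],s['eef_pos'],s['width'])
C=np.array([.5023,.0368]);P=lambda a:C+.055*np.array([np.cos(np.radians(a)),np.sin(np.radians(a))])
a=-12.9
while a>-190:
    print(round(a,1),[(P(a-6*k)-P(a)).round(4).tolist() for k in range(1,6)],P(a-30).round(4)); a-=30
E
```

```text
t: 10.03
eef_pos: [0.5554, 0.0243, 0.0933]
ee_rot: [3.141, 0.0, 2.917]
force: [-0.4, 0.3, -0.6]
width: 0.0244
gripper_force: 0.2
[-0.44462295  0.34770955 -0.62753321] [0.55540178 0.02431486 0.09326511] 0.024397103285371074
-12.9 [[-0.0016, -0.0055], [-0.0037, -0.0109], [-0.0064, -0.016], [-0.0096, -0.0207], [-0.0133, -0.0252]] [ 0.5426 -0.0006]
-42.9 [[-0.0041, -0.004], [-0.0087, -0.0076], [-0.0135, -0.0106], [-0.0187, -0.0132], [-0.0241, -0.0151]] [ 0.5185 -0.0158]
-72.9 [[-0.0056, -0.0014], [-0.0113, -0.0022], [-0.017, -0.0024], [-0.0228, -0.002], [-0.0285, -0.001]] [ 0.49   -0.0168]
-102.9 [[-0.0055, 0.0016], [-0.0109, 0.0037], [-0.016, 0.0064], [-0.0207, 0.0096], [-0.0252, 0.0133]] [ 0.4649 -0.0035]
-132.9 [[-0.004, 0.0041], [-0.0076, 0.0087], [-0.0106, 0.0135], [-0.0132, 0.0187], [-0.0151, 0.0241]] [0.4497 0.0206]
-162.9 [[-0.0014, 0.0056], [-0.0022, 0.0113], [-0.0024, 0.017], [-0.002, 0.0228], [-0.001, 0.0285]] [0.4487 0.0491]
```

```bash
python3 -m crank '[{"dx":0,"dy":0,"dz":0,"twist":0,"grip":-1},{"dx":0,"dy":0,"dz":0,"twist":0,"grip":-1},{"dx":-0.0016,"dy":-0.0055,"dz":0,"twist":0,"grip":-1},{"dx":-0.0037,"dy":-0.0109,"dz":0,"twist":0,"grip":-1},{"dx":-0.0064,"dy":-0.016,"dz":0,"twist":0,"grip":-1}]' 30
python3 -m crank '[{"dx":-0.0032,"dy":-0.0047,"dz":0,"twist":0,"grip":-1},{"dx":-0.0069,"dy":-0.0092,"dz":0,"twist":0,"grip":-1},{"dx":-0.0110,"dy":-0.0132,"dz":0,"twist":0,"grip":-1},{"dx":-0.0156,"dy":-0.0168,"dz":0,"twist":0,"grip":-1},{"dx":-0.0204,"dy":-0.0198,"dz":0,"twist":0,"grip":-1}]' 30
```

```text
t: 10.45
eef_pos: [0.5491, 0.0085, 0.0929]
ee_rot: [3.14, 0.0, 2.916]
force: [-1.6, 9.9, -2.2]
width: 0.0224
gripper_force: 30.0
t: 10.87
eef_pos: [0.5304, -0.0105, 0.0936]
ee_rot: [3.138, 0.003, 2.917]
force: [2.5, 8.8, -1.0]
width: 0.0221
gripper_force: 30.0
```

```bash
python3 -m crank '[{"dx":-0.0052,"dy":-0.0025,"dz":0,"twist":0,"grip":-1},{"dx":-0.0106,"dy":-0.0045,"dz":0,"twist":0,"grip":-1},{"dx":-0.0162,"dy":-0.0059,"dz":0,"twist":0,"grip":-1},{"dx":-0.0219,"dy":-0.0067,"dz":0,"twist":0,"grip":-1},{"dx":-0.0276,"dy":-0.0069,"dz":0,"twist":0,"grip":-1}]' 30
python3 -m crank '[{"dx":-0.0029,"dy":0.0001,"dz":0,"twist":0,"grip":-1},{"dx":-0.0058,"dy":0.0004,"dz":0,"twist":0,"grip":-1},{"dx":-0.0114,"dy":0.0014,"dz":0,"twist":0,"grip":-1},{"dx":-0.017,"dy":0.003,"dz":0,"twist":0,"grip":-1},{"dx":-0.0223,"dy":0.0051,"dz":0,"twist":0,"grip":-1}]' 30
python3 - <<'E'
from h import *
s=arm.get_state();p=s['eef_pos'][:2]-[.5023,.0368];r=np.hypot(*p);print(r,np.degrees(np.arctan2(p[1],p[0])),'ft',(-p[1]*s['force'][0]+p[0]*s['force'][1])/r,'fr',p@s['force'][:2]/r,s['width'])
C=np.array([0,0]);P=lambda a:.055*np.array([np.cos(np.radians(a)),np.sin(np.radians(a))])
a=-114.9
while a>-200:
    print(round(a,1),[(P(a-3*k)-P(a)).round(4).tolist() for k in range(1,6)]); a-=15
E
```

```text
t: 11.28
eef_pos: [0.5046, -0.0182, 0.0948]
ee_rot: [3.139, 0.007, 2.918]
force: [6.7, -1.5, 3.2]
width: 0.0222
gripper_force: 30.0
t: 11.7
eef_pos: [0.4807, -0.0149, 0.0946]
ee_rot: [-3.141, 0.004, 2.917]
force: [2.8, -10.8, 5.9]
width: 0.0221
gripper_force: 30.0
0.05606014727821419 -112.66058116053038 ft 6.765407247706452 fr 8.868023075787383 0.022058215070480006
-114.9 [[-0.0026, 0.0013], [-0.0051, 0.0027], [-0.0075, 0.0042], [-0.0099, 0.0059], [-0.0121, 0.0077]]
-129.9 [[-0.0022, 0.0019], [-0.0042, 0.0039], [-0.0062, 0.006], [-0.008, 0.0083], [-0.0097, 0.0106]]
-144.9 [[-0.0016, 0.0024], [-0.0031, 0.0049], [-0.0044, 0.0074], [-0.0056, 0.01], [-0.0067, 0.0127]]
-159.9 [[-0.0009, 0.0027], [-0.0017, 0.0055], [-0.0023, 0.0083], [-0.0028, 0.0112], [-0.0031, 0.014]]
-174.9 [[-0.0002, 0.0029], [-0.0002, 0.0058], [-0.0001, 0.0086], [0.0002, 0.0115], [0.0006, 0.0143]]
-189.9 [[0.0006, 0.0028], [0.0013, 0.0056], [0.0021, 0.0084], [0.0032, 0.0111], [0.0043, 0.0137]]
```

```bash
python3 -m crank '[{"dx":-0.0026,"dy":0.0008,"dz":0,"twist":0,"grip":-1},{"dx":-0.0051,"dy":0.002,"dz":0,"twist":0,"grip":-1},{"dx":-0.0075,"dy":0.0034,"dz":0,"twist":0,"grip":-1},{"dx":-0.0099,"dy":0.0051,"dz":0,"twist":0,"grip":-1},{"dx":-0.0121,"dy":0.0069,"dz":0,"twist":0,"grip":-1}]' 30
cat > f.py <<'E'
from h import *
s=arm.get_state();p=s['eef_pos'][:2]-np.array([.5023,.0363]);r=np.hypot(*p);f=s['force'];print(r.round(4),np.degrees(np.arctan2(p[1],p[0])).round(1),'ft',((-p[1]*f[0]+p[0]*f[1])/r).round(2),'fr',(p@f[:2]/r).round(2),'fz',f[2].round(1))
E
python3 f.py
python3 -m crank '[{"dx":-0.0022,"dy":0.0019,"dz":0,"twist":0,"grip":-1},{"dx":-0.0042,"dy":0.0039,"dz":0,"twist":0,"grip":-1},{"dx":-0.0062,"dy":0.006,"dz":0,"twist":0,"grip":-1},{"dx":-0.008,"dy":0.0083,"dz":0,"twist":0,"grip":-1},{"dx":-0.0097,"dy":0.0106,"dz":0,"twist":0,"grip":-1}]' 30
python3 f.py
```

```text
t: 12.12
eef_pos: [0.4673, -0.0084, 0.0941]
ee_rot: [-3.14, 0.002, 2.917]
force: [1.4, -10.0, 5.6]
width: 0.0224
gripper_force: 30.0
0.0567 -128.1 ft 7.28 fr 7.06 fz 5.6
t: 12.53
eef_pos: [0.4562, 0.0017, 0.0936]
ee_rot: [-3.138, -0.001, 2.917]
force: [-2.4, -10.6, 6.6]
width: 0.0222
gripper_force: 30.0
0.0577 -143.1 ft 7.05 fr 8.34 fz 6.6
```

```bash
python3 -m crank '[{"dx":-0.0014,"dy":0.0013,"dz":0,"twist":0,"grip":-1},{"dx":-0.0026,"dy":0.0029,"dz":0,"twist":0,"grip":-1},{"dx":-0.0037,"dy":0.0045,"dz":0,"twist":0,"grip":-1},{"dx":-0.0046,"dy":0.0062,"dz":0,"twist":0,"grip":-1},{"dx":-0.0054,"dy":0.0079,"dz":0,"twist":0,"grip":-1}]' 30
python3 f.py
```

```text
t: 12.95
eef_pos: [0.4505, 0.0096, 0.0934]
ee_rot: [-3.138, -0.001, 2.916]
force: [-2.3, -10.0, 7.7]
width: 0.022
gripper_force: 30.0
0.0583 -152.8 ft 7.85 fr 6.61 fz 7.7
```

```bash
python3 -m crank '[{"dx":-0.0011,"dy":0.0016,"dz":0,"twist":0,"grip":-1},{"dx":-0.0018,"dy":0.0033,"dz":0,"twist":0,"grip":-1},{"dx":-0.0025,"dy":0.0051,"dz":0,"twist":0,"grip":-1},{"dx":-0.0031,"dy":0.007,"dz":0,"twist":0,"grip":-1},{"dx":-0.0036,"dy":0.0088,"dz":0,"twist":0,"grip":-1}]' 30
python3 f.py; python3 - <<'E'
from h import *
c2,T2,im2=shot('side','s5.png')
u=w2pix(c2,T2,(.56,.03,.06)).astype(int);i,j=u
cv2.imwrite('pics/c5.png',cv2.resize(cv2.imread('pics/s5.png')[j-50:j+40,i-75:i+60],None,fx=5,fy=5,interpolation=2))
exec(open('f.py').read())
E
```

```text
t: 13.37
eef_pos: [0.4464, 0.0183, 0.0932]
ee_rot: [-3.138, -0.002, 2.916]
force: [-4.8, -8.4, 7.4]
width: 0.022
gripper_force: 30.0
0.0587 -162.1 ft 6.55 fr 7.17 fz 7.4
0.0587 -162.3 ft 6.44 fr 6.09 fz 6.9
```

View pics/c5.png

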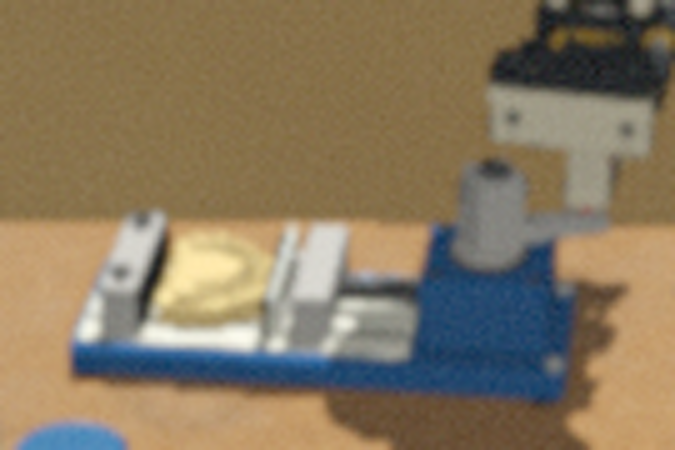

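The side crop shows the pad at the model (x about 280) and the model almost at the stop (x about 155). The force is still at the free-running level, so I'm continuing slowly.

```bash
python3 -m crank '[{"dx":-0.0006,"dy":0.0019,"dz":0,"twist":0,"grip":-1},{"dx":-0.0011,"dy":0.0037,"dz":0,"twist":0,"grip":-1},{"dx":-0.0015,"dy":0.0056,"dz":0,"twist":0,"grip":-1},{"dx":-0.0018,"dy":0.0075,"dz":0,"twist":0,"grip":-1},{"dx":-0.002,"dy":0.0094,"dz":0,"twist":0,"grip":-1}]' 30
python3 f.py
```

```text
t: 13.83
eef_pos: [0.4439, 0.0276, 0.093]
ee_rot: [-3.137, -0.003, 2.916]
force: [-5.4, -7.3, 7.0]
width: 0.022
gripper_force: 30.0
0.059 -171.5 ft 6.44 fr 6.47 fz 7.0
```

```bash
python3 -m crank '[{"dx":-0.0004,"dy":0.0019,"dz":0,"twist":0,"grip":-1},{"dx":-0.0005,"dy":0.0038,"dz":0,"twist":0,"grip":-1},{"dx":-0.0005,"dy":0.0057,"dz":0,"twist":0,"grip":-1},{"dx":-0.0004,"dy":0.0077,"dz":0,"twist":0,"grip":-1},{"dx":-0.0003,"dy":0.0096,"dz":0,"twist":0,"grip":-1}]' 30
python3 f.py
```

```text
t: 14.25
eef_pos: [0.4431, 0.0369, 0.0929]
ee_rot: [-3.137, -0.004, 2.916]
force: [-6.8, -7.3, 8.6]
width: 0.0221
gripper_force: 30.0
0.0592 179.4 ft 7.36 fr 6.77 fz 8.6
```

```bash
python3 -m crank '[{"dx":0.0001,"dy":0.0014,"dz":0,"twist":0,"grip":-1},{"dx":0.0003,"dy":0.0029,"dz":0,"twist":0,"grip":-1},{"dx":0.0005,"dy":0.0043,"dz":0,"twist":0,"grip":-1},{"dx":0.0008,"dy":0.0057,"dz":0,"twist":0,"grip":-1},{"dx":0.0011,"dy":0.0071,"dz":0,"twist":0,"grip":-1}]' 30
python3 f.py
```

```text
t: 14.67
eef_pos: [0.4434, 0.0435, 0.0927]
ee_rot: [-3.136, -0.005, 2.916]
force: [-10.1, -9.2, 10.8]
width: 0.0226
gripper_force: 30.0
0.0593 173.0 ft 10.34 fr 8.88 fz 10.8
```

```bash
for i in 1 2 3 4; do python3 -c "
from h import *
arm.grab_frame('top')
exec(open('f.py').read())"; done
```

```text
0.0593 172.9 ft 7.75 fr 8.66 fz 10.8
0.0593 172.8 ft 8.72 fr 8.54 fz 10.4
0.0593 172.9 ft 8.79 fr 7.99 fz 10.8
0.0593 172.9 ft 8.19 fr 9.45 fz 11.1
```

```bash
python3 -m crank '[{"dx":0.0001,"dy":0.0009,"dz":0,"twist":0,"grip":-1},{"dx":0.0003,"dy":0.0019,"dz":0,"twist":0,"grip":-1},{"dx":0.0005,"dy":0.0028,"dz":0,"twist":0,"grip":-1},{"dx":0.0005,"dy":0.0028,"dz":0,"twist":0,"grip":-1},{"dx":0.0005,"dy":0.0028,"dz":0,"twist":0,"grip":-1}]' 30
python3 f.py
for i in 1 2 3 4; do python3 -c "
from h import *
arm.grab_frame('top')
exec(open('f.py').read())"; done
```

```text
t: 15.28
eef_pos: [0.4438, 0.0463, 0.0926]
ee_rot: [-3.136, -0.005, 2.916]
force: [-10.4, -7.5, 11.8]
width: 0.022
gripper_force: 30.0
0.0594 170.3 ft 9.17 fr 9.03 fz 11.8
0.0594 170.3 ft 8.23 fr 8.72 fz 11.9
0.0594 170.3 ft 9.59 fr 8.7 fz 10.8
0.0593 170.3 ft 9.75 fr 8.18 fz 10.6
0.0593 170.3 ft 9.3 fr 8.52 fz 10.8
```

```bash
python3 -m crank '[{"dx":0.0001,"dy":0.0008,"dz":0,"twist":0,"grip":-1},{"dx":0.0003,"dy":0.0016,"dz":0,"twist":0,"grip":-1},{"dx":0.0005,"dy":0.0024,"dz":0,"twist":0,"grip":-1},{"dx":0.0005,"dy":0.0024,"dz":0,"twist":0,"grip":-1},{"dx":0.0005,"dy":0.0024,"dz":0,"twist":0,"grip":-1}]' 30
python3 f.py
for i in 1 2 3 4; do python3 -c "
from h import *
arm.grab_frame('top')
exec(open('f.py').read())"; done
```

```text
t: 15.9
eef_pos: [0.4442, 0.0486, 0.0926]
ee_rot: [-3.135, -0.006, 2.916]
force: [-10.9, -8.4, 11.1]
width: 0.0221
gripper_force: 30.0
0.0594 168.1 ft 10.49 fr 8.96 fz 11.1
0.0594 168.1 ft 9.69 fr 8.81 fz 11.9
0.0594 168.1 ft 9.44 fr 7.59 fz 10.9
0.0594 168.1 ft 9.91 fr 8.13 fz 12.1
0.0594 168.1 ft 10.75 fr 8.33 fz 11.7
```

Knob force is about 10.0 N against about 6.6 N free, which puts roughly 12 N on the model. I'm stopping here: release the knob, slide along the arm to the hub, grip it and lift.

```bash
python3 -m crank '[{"dx":0,"dy":0,"dz":0.0005,"twist":0,"grip":0.2},{"dx":0,"dy":0,"dz":0.001,"twist":0,"grip":0.2},{"dx":0,"dy":0,"dz":0.001,"twist":0,"grip":0.2},{"dx":0,"dy":0,"dz":0.001,"twist":0,"grip":0.2},{"dx":0,"dy":0,"dz":0.001,"twist":0,"grip":0.2}]' 30
python3 -m crank '[{"dx":0.012,"dy":-0.0025,"dz":0,"twist":0,"grip":0.2},{"dx":0.026,"dy":-0.0055,"dz":0,"twist":0,"grip":0.2},{"dx":0.04,"dy":-0.0085,"dz":0,"twist":0,"grip":0.2},{"dx":0.057,"dy":-0.012,"dz":-0.001,"twist":0,"grip":0.2},{"dx":0.057,"dy":-0.012,"dz":-0.003,"twist":0,"grip":0.2}]' 30
python3 - <<'E'
from h import *
s=arm.get_state();print(s['force'],s['eef_pos'])
c,T,im=shot('wrist','w6.png')
c2,T2,im2=shot('side','s6.png')
i,j=w2pix(c2,T2,(.56,.03,.06)).astype(int)
a=cv2.resize(cv2.imread('pics/s6.png')[j-50:j+40,i-75:i+60],None,fx=3.5,fy=3.5,interpolation=2)
b=cv2.resize(cv2.imread('pics/w6.png')[60:460,160:480],(252,315)); print(a.shape)
cv2.imwrite('pics/c6.png',np.hstack([a,b]))
E
```

```text
t: 16.52
eef_pos: [0.4484, 0.0522, 0.0943]
ee_rot: [3.141, 0.001, 2.917]
force: [-0.2, 0.2, 0.4]
width: 0.0492
gripper_force: 0.0
t: 16.93
eef_pos: [0.5089, 0.0403, 0.0913]
ee_rot: [3.141, 0.002, 2.917]
force: [1.5, 0.7, 0.3]
width: 0.0525
gripper_force: 0.0
[1.50908993 0.69034945 0.33739365] [0.50885826 0.0402688  0.09127365]
(315, 472, 3)
```

View pics/c6.png

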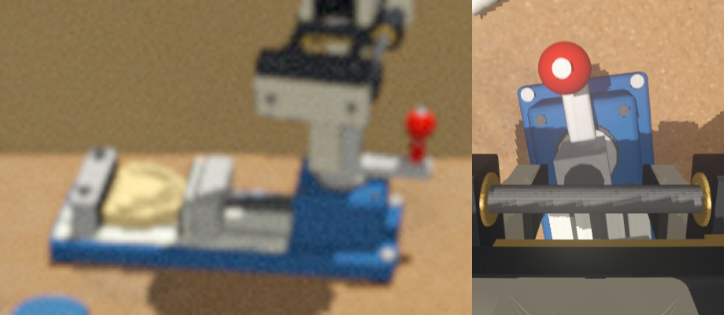

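The model is held between pad and stop. The wrist view shows the knob at (275.6,146) full-image. I'm using it to work out the crank's yaw before re-gripping.

```bash
python3 - <<'E'
from h import *
c,T=cam('wrist');s=arm.get_state()
im=cv2.imread('pics/w6.png').astype(int);m=(im[:,:,2]>110)&(im[:,:,1]<90)&(im[:,:,0]<90);m[250:]=0
v,u=np.nonzero(m);(x,y),r=cv2.minEnclosingCircle(np.c_[u,v].astype(np.float32));print(x,y,r)
k=pix2w(c,T,x,y,.112);d=k[:2]-[.5023,.0368];print(k,np.hypot(*d),np.degrees(np.arctan2(d[1],d[0])),np.degrees(s['ee_rot'][2]),s['eef_pos'])
E
```

```text
339.5 72.0 306.47235107421875
[0.42307954 0.06633399 0.112     ] 0.0845466612975149 159.55416585033822 167.05911048683126 [0.50549207 0.03986351 0.09035244]
```

```bash
python3 - <<'E'
from h import *
c,T=cam('wrist');s=arm.get_state()
im=cv2.imread('pics/w6.png').astype(int);m=((im[:,:,2]>110)&(im[:,:,1]<70)&(im[:,:,0]<70)).astype(np.uint8)
n,l,st,ce=cv2.connectedComponentsWithStats(m);i=1+np.argmax(st[1:,4]);print(st[i],ce[i])
x,y=st[i][0]+st[i][2]/2,st[i][1]+st[i][3]/2
for ex in(0,.0015):
    T2=T.copy();T2[0,3]+=ex;k=pix2w(c,T2,x,y,.112)
    for C in([.5023,.0368],[.5005,.0366]):
        d=k[:2]-C;print(k,np.hypot(*d),np.degrees(np.arctan2(d[1],d[0])))
E
```

```text
[309 144   1   1   1] [309. 144.]
[0.44396646 0.05114194 0.112     ] 0.06007073768289942 166.18717440071325
[0.44396646 0.05114194 0.112     ] 0.05837387724277169 165.57471901370093
[0.44546646 0.05114194 0.112     ] 0.05861521043992369 165.83710740185379
[0.44546646 0.05114194 0.112     ] 0.05692239377874937 165.1985893080417
```

```bash
python3 - <<'E'
from h import *
c,T=cam('wrist');s=arm.get_state()
im=cv2.imread('pics/w6.png');hs=cv2.cvtColor(im,cv2.COLOR_BGR2HSV);m=(((hs[...,0]<6)|(hs[...,0]>174))&(hs[...,1]>170)&(hs[...,2]>90)).astype(np.uint8)
n,l,st,ce=cv2.connectedComponentsWithStats(m);i=1+np.argmax(st[1:,4]);print(st[i],ce[i])
x,y=st[i][0]+st[i][2]/2,st[i][1]+st[i][3]/2
T[0,3]+=.0015;k=pix2w(c,T,x,y,.112);d=k[:2]-[.5018,.0368];print(k,np.hypot(*d),np.degrees(np.arctan2(d[1],d[0])))
E
```

```text
[ 245  114   60   52 1705] [273.19354839 136.23108504]
[0.44127926 0.03979682 0.112     ] 0.060594896125427324 177.16518625396506
```

The crank has about ±9° of play on the shaft (16 mm socket on 14 mm square). It now rests near 177°, mid-play, so I'm aligning the tool with it before gripping.

```bash
python3 -m crank '[{"dx":-0.002,"dy":-0.0015,"dz":0,"twist":5,"grip":0.2},{"dx":-0.004,"dy":-0.003,"dz":-0.001,"twist":10,"grip":0.2},{"dx":-0.004,"dy":-0.003,"dz":-0.001,"twist":10,"grip":0.2},{"dx":-0.004,"dy":-0.003,"dz":-0.001,"twist":10,"grip":0.2},{"dx":-0.004,"dy":-0.003,"dz":-0.001,"twist":10,"grip":0.2}]' 20
python3 - <<'E'
from h import *
c,T,im=shot('wrist','w7.png');print(arm.get_state()['eef_pos'])
b=cv2.imread('pics/w7.png')[90:330,200:440];cv2.imwrite('pics/c7.png',cv2.resize(b,None,fx=2.5,fy=2.5))
E
```

```text
t: 17.45
eef_pos: [0.501, 0.0373, 0.0902]
ee_rot: [3.141, 0.0, 3.089]
force: [0.4, 0.5, 0.5]
width: 0.0528
gripper_force: 0.0
[0.50103467 0.03727773 0.09023265]
```

View pics/c7.png

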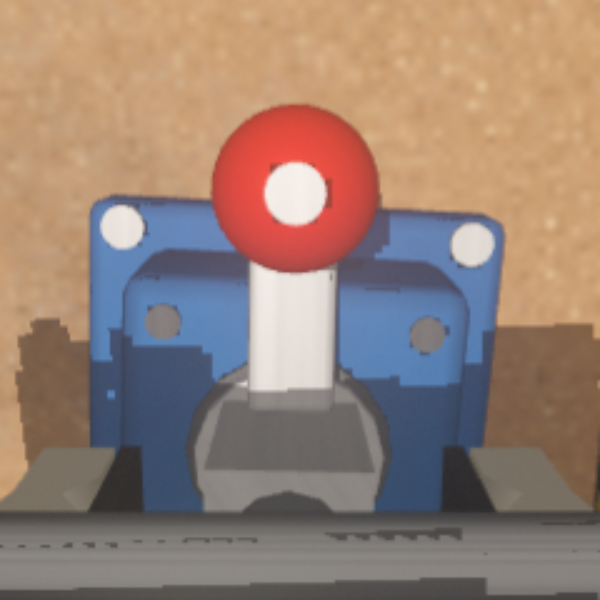

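The crank now lines up with the tool: arm vertical in the image, knob at (296,188). Gripping the hub and lifting straight up.

```bash
python3 -m crank '[{"dx":0,"dy":0,"dz":0,"twist":0,"grip":-1},{"dx":0,"dy":0,"dz":0,"twist":0,"grip":-1},{"dx":0,"dy":0,"dz":0,"twist":0,"grip":-1},{"dx":0,"dy":0,"dz":0,"twist":0,"grip":-1},{"dx":0,"dy":0,"dz":0,"twist":0,"grip":-1}]' 30
python3 -m crank '[{"dx":0,"dy":0,"dz":0,"twist":0,"grip":-1},{"dx":0,"dy":0,"dz":0,"twist":0,"grip":-1},{"dx":0,"dy":0,"dz":0.002,"twist":0,"grip":-1},{"dx":0,"dy":0,"dz":0.005,"twist":0,"grip":-1},{"dx":0,"dy":0,"dz":0.008,"twist":0,"grip":-1}]' 30
python3 -c "
from h import *;s=arm.get_state();print(s['moment'])"
```

```text
t: 17.92
eef_pos: [0.501, 0.037, 0.0901]
ee_rot: [-3.141, -0.0, 3.091]
force: [-0.4, -1.9, 0.6]
width: 0.0259
gripper_force: 29.8
t: 18.33
eef_pos: [0.5007, 0.037, 0.0981]
ee_rot: [-3.141, -0.001, 3.091]
force: [0.2, -1.5, -3.2]
width: 0.0258
gripper_force: 29.8
[-0.4450832  -0.28130737  0.02817683]
```

```bash
python3 -m crank '[{"dx":0,"dy":0,"dz":0.012,"twist":0,"grip":-1},{"dx":0,"dy":0,"dz":0.03,"twist":0,"grip":-1},{"dx":0,"dy":0,"dz":0.05,"twist":0,"grip":-1},{"dx":0.005,"dy":0.01,"dz":0.06,"twist":0,"grip":-1},{"dx":0.01,"dy":0.03,"dz":0.06,"twist":0,"grip":-1}]' 30
python3 -m crank '[{"dx":0.007,"dy":0.035,"dz":0,"twist":0,"grip":-1},{"dx":0.014,"dy":0.07,"dz":0,"twist":0,"grip":-1},{"dx":0.02,"dy":0.105,"dz":0,"twist":0,"grip":-1},{"dx":0.027,"dy":0.14,"dz":0,"twist":0,"grip":-1},{"dx":0.034,"dy":0.175,"dz":0,"twist":0,"grip":-1}]' 30
python3 -m crank '[{"dx":0,"dy":0.03,"dz":-0.01,"twist":0,"grip":-1},{"dx":0,"dy":0.06,"dz":-0.025,"twist":0,"grip":-1},{"dx":0,"dy":0.08,"dz":-0.045,"twist":0,"grip":-1},{"dx":0,"dy":0.09,"dz":-0.065,"twist":0,"grip":-1},{"dx":0,"dy":0.094,"dz":-0.08,"twist":0,"grip":-1}]' 30
python3 -m crank '[{"dx":0,"dy":0,"dz":-0.015,"twist":0,"grip":-1},{"dx":0,"dy":0,"dz":-0.028,"twist":0,"grip":-1},{"dx":0,"dy":0,"dz":-0.038,"twist":0,"grip":-1},{"dx":0,"dy":0,"dz":-0.044,"twist":0,"grip":-1},{"dx":0,"dy":0,"dz":-0.046,"twist":0,"grip":-1}]' 30
```

```text
t: 18.75
eef_pos: [0.512, 0.0669, 0.1611]
ee_rot: [3.14, 0.004, 3.09]
force: [-0.3, 0.6, -2.1]
width: 0.0263
gripper_force: 29.8
t: 19.17
eef_pos: [0.5447, 0.2439, 0.1584]
ee_rot: [3.141, -0.0, 3.091]
force: [1.2, -0.7, -1.4]
width: 0.0255
gripper_force: 29.8
t: 19.58
eef_pos: [0.5441, 0.3379, 0.0762]
ee_rot: [-3.141, -0.001, 3.093]
force: [-0.2, -0.4, -1.9]
width: 0.0258
gripper_force: 29.8
t: 20.0
eef_pos: [0.5446, 0.3357, 0.0311]
ee_rot: [-3.14, -0.001, 3.091]
force: [0.1, -1.1, -2.4]
width: 0.0258
gripper_force: 29.8
```

Expecting touchdown at TCP z of about 0.022.

```bash
python3 -m crank '[{"dx":0,"dy":0,"dz":-0.002,"twist":0,"grip":-1},{"dx":0,"dy":0,"dz":-0.004,"twist":0,"grip":-1},{"dx":0,"dy":0,"dz":-0.006,"twist":0,"grip":-1},{"dx":0,"dy":0,"dz":-0.007,"twist":0,"grip":-1},{"dx":0,"dy":0,"dz":-0.007,"twist":0,"grip":-1}]' 30
python3 -m crank '[{"dx":0,"dy":0,"dz":-0.0005,"twist":0,"grip":-1},{"dx":0,"dy":0,"dz":-0.001,"twist":0,"grip":-1},{"dx":0,"dy":0,"dz":-0.0015,"twist":0,"grip":-1},{"dx":0,"dy":0,"dz":-0.0015,"twist":0,"grip":-1},{"dx":0,"dy":0,"dz":-0.0015,"twist":0,"grip":-1}]' 30
```

```text
t: 20.42
eef_pos: [0.5451, 0.3361, 0.0253]
ee_rot: [3.141, 0.0, 3.091]
force: [0.4, -0.9, -1.9]
width: 0.0258
gripper_force: 29.8
t: 20.83
eef_pos: [0.5452, 0.3362, 0.0238]
ee_rot: [3.141, 0.0, 3.091]
force: [0.8, -0.6, -0.2]
width: 0.0258
gripper_force: 29.8
```

```bash
python3 -m crank '[{"dx":0,"dy":0,"dz":-0.0005,"twist":0,"grip":-1},{"dx":0,"dy":0,"dz":-0.001,"twist":0,"grip":-1},{"dx":0,"dy":0,"dz":-0.0015,"twist":0,"grip":-1},{"dx":0,"dy":0,"dz":-0.0015,"twist":0,"grip":-1},{"dx":0,"dy":0,"dz":-0.0015,"twist":0,"grip":-1}]' 30
```

```text
t: 21.25
eef_pos: [0.5457, 0.3366, 0.0227]
ee_rot: [3.141, 0.001, 3.091]
force: [1.8, 0.5, 4.1]
width: 0.0256
gripper_force: 30.0
```

```bash
python3 -m crank '[{"dx":0,"dy":0,"dz":-0.0005,"twist":0,"grip":-1},{"dx":0,"dy":0,"dz":-0.0005,"twist":0,"grip":0.1},{"dx":0,"dy":0,"dz":0,"twist":0,"grip":0.3},{"dx":0,"dy":0,"dz":0,"twist":0,"grip":0.3},{"dx":0,"dy":0,"dz":0,"twist":0,"grip":0.3}]' 30
python3 -m crank '[{"dx":0,"dy":0,"dz":0,"twist":0,"grip":0.3},{"dx":0,"dy":0,"dz":0.02,"twist":0,"grip":0.3},{"dx":0,"dy":0,"dz":0.05,"twist":0,"grip":0.3},{"dx":0,"dy":0,"dz":0.08,"twist":0,"grip":0.3},{"dx":0,"dy":0,"dz":0.12,"twist":0,"grip":0.3}]' 30
python3 -m crank '[{"dx":0.02,"dy":0,"dz":0.03,"twist":0,"grip":0.3},{"dx":0.04,"dy":0,"dz":0.06,"twist":0,"grip":0.3},{"dx":0.06,"dy":0,"dz":0.06,"twist":0,"grip":0.3},{"dx":0.06,"dy":0,"dz":0.06,"twist":0,"grip":0.3},{"dx":0.06,"dy":0,"dz":0.06,"twist":0,"grip":0.3}]' 30
python3 - <<'E'
from h import *
c,T,im=shot('wrist','w8.png');shot('side','s8.png')
a=cv2.imread('pics/w8.png')[0:400,100:540];b=cv2.imread('pics/s8.png')[170:350,220:380]
cv2.imwrite('pics/c8.png',np.hstack([cv2.resize(a,(440,400)),cv2.resize(b,(356,400))]))
E
```

```text
t: 21.67
eef_pos: [0.5445, 0.3358, 0.0216]
ee_rot: [-3.141, -0.001, 3.091]
force: [0.1, 0.2, -1.1]
width: 0.0468
gripper_force: 0.0
t: 22.08
eef_pos: [0.5437, 0.335, 0.1411]
ee_rot: [-3.139, -0.003, 3.091]
force: [-0.0, 0.1, -0.1]
width: 0.057
gripper_force: 0.0
t: 22.5
eef_pos: [0.6054, 0.3358, 0.2018]
ee_rot: [3.141, -0.0, 3.09]
force: [0.2, 0.6, -1.1]
width: 0.057
gripper_force: 0.0
```

View pics/c8.png

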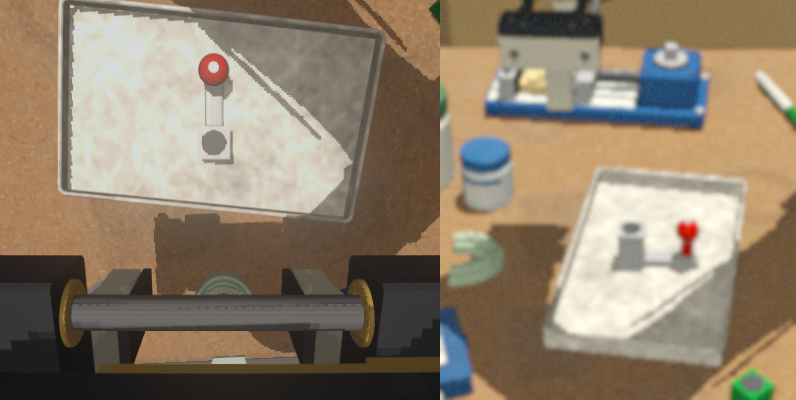

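The crank lies flat in the tray (hub 215,145, knob 213,70 in the left crop). The model is clamped, the bystanders are where they were and the gripper is clear, so I'm handing the job in.

```bash
python3 -c "
from station import arm;print(arm.job_done())"
```

```text
the job is handed in; nothing more can be done
None
```

The job is handed in: the model is clamped with an estimated 12 N (judged from the knob force), the crank lies flat in the tray, and the bystanders looked undisturbed in the last pictures; no verdict was returned.

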